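Set the lane of a tablet counter to the gauge mark

ROBOT

A 6-joint arm with a two-finger parallel gripper is mounted at the origin on the work surface. World frame = base frame: x ahead of the robot, y to its left, z up, the work surface at z = 0. Lengths are in mm, angles in rad, forces in N, time in s.
With the tool pointing down it reaches from about 250 to 850 mm from the base axis. Payload 12.5 kg.
Tool frame: the origin (TCP) lies between the finger pads; the fingertips stand 19 mm ahead of it and the grasp point (between the pads) is the TCP; z points along the fingers, x is the direction in which the jaws open and shut, and the axes are right-handed (so a half turn about z gives the same grasp; the last joint's range is limited). The gripper opens to 93 mm and grips with 3 to 60 N. Pads are 15 mm wide; open, the fingers measure 128 mm over their backs; the gripper's body (75 mm by 188 mm) begins 65 mm behind the grasp point.
Start: joints at [1.207, 0.351, 1.652, -0, 1.139, -0.085], TCP at [151.33, 528.757, 237.633] pointing down, gripper open.
Joint ranges: [-2.75, 2.75], [-0.79, 2.1], [0.01, 2.65], [-1.57, 4.71], [0.07, 3.14], [-2.87, 2.87]. Speed limits (rad/s): [2.22, 2.22, 2.79, 3.14, 3.14, 3.14].

INTERFACE

Orientations are given as a unit quaternion [x, y, z, w].
In Python, from workcell import * gives the robot as it stands.
- The arm moves only by the shell command python3 -m jog 'ROWS'. ROWS is JSON, a list of rows, each a list of 7 numbers: the turn, a rotation vector about the tool's x, y, z in degrees, then the shift along the tool's x, y, z in mm, then the finger opening in mm, from 0 to 93. In form: [[ax, ay, az, dx, dy, dz, hand], ...]. A call has exactly 5 rows; each row is the pose to reach, as a shift and turn from the pose commanded when the call began, along the tool's axes at that moment; what a row does not reach only later rows make up. A row lasts 1/12 s, in which the tool goes at most 41.7 mm and 7.16 degrees, less where a joint would pass 70% of its speed; a pose out of reach is approached as far as the arm can. A call with a gripper value outside its range is refused whole. The fingers move at their own pace and stop on an object; the grip force is fixed at half the most. Time passes only in rows, so rows that repeat a pose let the fingers close, or fill a call up. It gives the time, the measured TCP pose, the force and the opening at its end, in the units of the state.
- get_obs(): the state, without advancing time (a new reading comes with each control period).
- read_camera(name): name is "scene" or "side" or "wrist"; returns (picture, depth): 480x640x3 uint8, red, green, blue; 480x640 float32, mm along the optical axis (not along the pixel's ray), 0 where there is no reading.
- camera_params(name): a dict with "mtx" (3x3 intrinsics, pixels), "distortion" ([k1, k2, p1, p2, k3] as OpenCV has them; the pictures are not rectified), "R" (3x3) and "t" (3): a world point X has camera coordinates R X + t. Camera axes: x right, y down, z forward; pixel columns grow to the right and rows downward; lengths in mm; the calibration is good to about 2 mm. A picture is of the moment at which its call begins: read the wrist's pose just before it. camera_params takes no time and is no camera call; for the wrist camera it gives the pose at the moment of the call.
- job_done(): hands the job in, once; it reports no verdict.
The state is a dict: "clock": time; "joint_positions": joint angles; "joint_velocities": joint speeds; "joint_torque": joint torques, N m; "position": TCP position; "tcp_rot": TCP orientation; "contact_force": force on the tool from outside, world axes, zero at the start; "ft_torque": the same for the moment, N m; "grip_width": opening from 0.0 (shut) to 1.0 (fully open).
Only numpy, scipy, OpenCV 4.12 (cv2) and the standard library are available. Lean on these libraries where they do the work, as an engineer would, in place of code of your own. Each camera call takes 0.05 s, during which the arm holds its last target.

TASK

The tablet counter is being set up for a new tablet. With a fingertip, roll the knurled adjuster wheel on its console until the gap between the lane guide and the fixed fence has closed to the gauge mark: the guide's lane face (the one towards the fence) in line with the rider's blade. Move the guide only by the wheel, do not shift the rider, leave the things around the counter where they stand, and take your hand away when done.

Things in the scene. Friction and masses are not known exactly. Their poses are not given: they have to be found in the camera images.
- counter: bench-top tablet counter, fixed: white chassis 200 x 300 mm, deck 75 mm high. Origin: centre of its underside. +y: along the lane to the clear hopper (from y 52 mm on, 193 mm high); -y end: discharge spout. +x: across the lane, away from the operator's side. Grey adjuster console on the operator's side: x -94 to 4, y -85 to -5 mm, top 107 mm high, a 39 x 19 mm slot for the wheel
- wheel: knurled steel wheel, 44 mm diameter, 14 mm wide, level axle along the counter's y; origin at its centre. Its top 9 mm stands out of the console. Rolling its crown to the counter's +x drives the guide to +x (closes the gap), 7 mm per radian (1 mm for 3.1 mm of rim); back opens it. Stiff (about 1.5 N at the rim), stays where left, does not give when pressed down
- wheel_top (a point): the crown of the wheel: highest point of its rim, mid-width, 116 mm above the bench; does not turn with the wheel
- guide: lane guide: white plastic bar 170 mm long along the counter's y, 10 mm thick, top 10 mm above the lane floor (75 mm), moved by a rack from the console. Origin: on its lane face (towards the fence, +x), top of its discharge end (counter y -118 mm). Slides along counter x only, 36 mm in all; gap to the fence 28 to 38 mm at the start
- mark (a point): the gauge mark: top of the end of the 2 mm wide blade (on its mid line, 89 mm above the bench) of the dark rider, 12 x 16 mm with a small thumb screw, on the scale bar at the lane's discharge end. 10 to 18 mm from the fence. Axes as the counter's. The setting is right when the guide's origin and this point have the same counter x
- fence_face (a point): point on the lane face of the fixed fence (white plastic, 8 mm high, 6 mm thick, far side of the lane, counter x 75 mm), top edge, opposite the guide's origin
- vial: open amber vial, 34 mm diameter, 50 mm high, standing below the discharge spout; origin centre of its base; bystander
- bottle: white stock jar, 60 mm diameter, 105 mm high; origin centre of its base; bystander
- carton: medicine carton lying flat, 45 x 85 x 36 mm; origin centre of its underside; bystander
- canister: blue tablet canister with white lid, 78 x 93 x 94 mm; origin centre of its underside; bystander

How it is judged (in metres and radians):
On the way:
1. a fingertip bears on the adjuster wheel and the guide has moved (contact force between the fingers and wheel above 0.5 N and distance of guide from where it was at the start of the episode above 0.002 m), for 0.05 s.
At the end, for the whole second after the job is handed in: the guide's lane face is within 2.5 mm of the middle of the gauge mark, measured across the lane, the wheel is at rest, the rider has not shifted (1.5 mm) and every bystander is within 15 mm of where it stood (x of guide in the frame of mark between -0.0025 and 0.0025 m and angular speed of wheel below 0.05 rad/s and distance of mark from where it was at the start of the episode below 0.0015 m and distance of each of bottle, carton, canister, vial from where it was at the start of the episode below 0.015 m); the robot touches nothing.
It fails at once if the robot pushes the guide directly instead of working it by the wheel (contact force between any of the fingers, the arm and guide above 1 N).
It fails at once if the gauge mark is shifted (distance of mark from where it was at the start of the episode above 0.0015 m).
It fails at once if a bystander is lifted, knocked over or moved more than 15 mm (distance of any of bottle, carton, canister, vial from where it was at the start of the episode above 0.015 m).
It also fails if it takes over 61 s, if anything falls off the work surface, if the arm or the gripper's body presses on something with over 40 N, if the wrist force passes 120 N, or if a joint passes its speed limit or range.

## Working session

There is one attempt and no reset: what is moved stays moved. The work goes in short steps, Python scripts to look and compute and a shell command to move; the robot and the scene stay as the last step left them, time stands still between calls to the robot, and variables do not carry over. Pictures are saved under pics/ and viewed, and the job is handed in when it is done.

```bash
ls; mkdir -p pics
python3 - <<'E'
from workcell import *
import cv2,numpy as np
print(get_obs())
for n in ["scene","side","wrist"]:
    p=camera_params(n); im,d=read_camera(n)
    cv2.imwrite(f"pics/{n}0.png",im[:,:,::-1]); np.savez(f"pics/{n}0.npz",im=im,d=d,**{k:np.array(p[k]) for k in p if k in("mtx","distortion","R","t")})
    print(n,p)
E
```

```text
pics
{'clock': 0.0, 'joint_positions': array([ 1.20742845e+00,  3.51241853e-01,  1.65242056e+00,  2.35208361e-05,
        1.13910399e+00, -8.46140398e-02]), 'joint_velocities': array([ 0.00041115,  0.00177964, -0.00071078, -0.00279964, -0.00048868,
        0.00150221]), 'joint_torque': array([-3.17938384e-04, -4.97321606e+01, -2.85261118e+01,  6.99452288e-02,
        2.57196708e-02, -1.21949556e-04]), 'position': array([151.19932522, 528.47357592, 237.09968391]), 'tcp_rot': array([ 7.98488207e-01,  6.02010165e-01, -5.02477245e-04,  3.03398847e-04]), 'contact_force': array([-0.04148502,  0.24062226,  0.27775422]), 'ft_torque': array([ 0.04141889, -0.03964314,  0.01525015]), 'grip_width': 1.0016053227710862}
scene {'mtx': array([[441.03370803,   0.        , 318.38990559],
       [  0.        , 441.03370803, 242.79893053],
       [  0.        ,   0.        ,   1.        ]]), 'distortion': array([-0.07528552,  0.        ,  0.        ,  0.        ,  0.        ]), 'R': array([[ 0.60079498,  0.79939178, -0.00426193],
       [ 0.62674277, -0.47433405, -0.61822383],
       [-0.49622463,  0.36
[... 310 characters left out ...]
        , 0.        ]), 'R': array([[ 0.94324133, -0.33176896, -0.01500501],
       [-0.17764147, -0.46584112, -0.86685383],
       [ 0.28060525,  0.82031787, -0.49833652]]), 't': array([-552.79598846,  156.15600736,  686.00392656])}
wrist {'mtx': array([[400.71855513,   0.        , 320.23651436],
       [  0.        , 400.71855513, 234.68977118],
       [  0.        ,   0.        ,   1.        ]]), 'distortion': array([-0.08524946,  0.        ,  0.        ,  0.        ,  0.        ]), 'R': array([[ 0.27466733,  0.96153851, -0.00124905],
       [ 0.92671343, -0.26437252,  0.26703819],
       [ 0.25643729, -0.07450417, -0.96368514]]), 't': array([-550.10951693,  -30.61976914,  389.50431167])}
```

View pics/scene0.png

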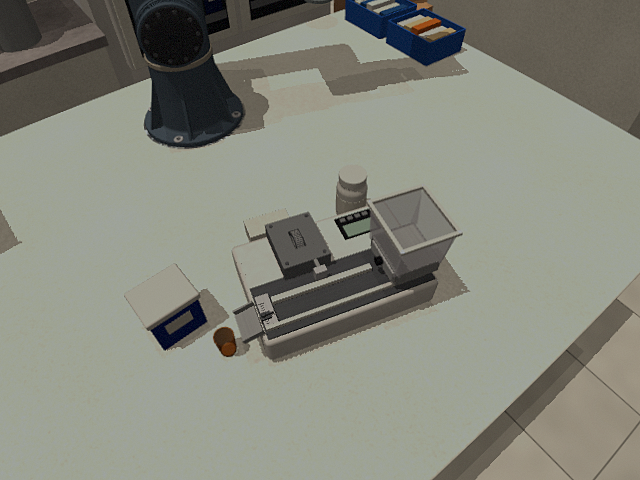

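View pics/side0.png

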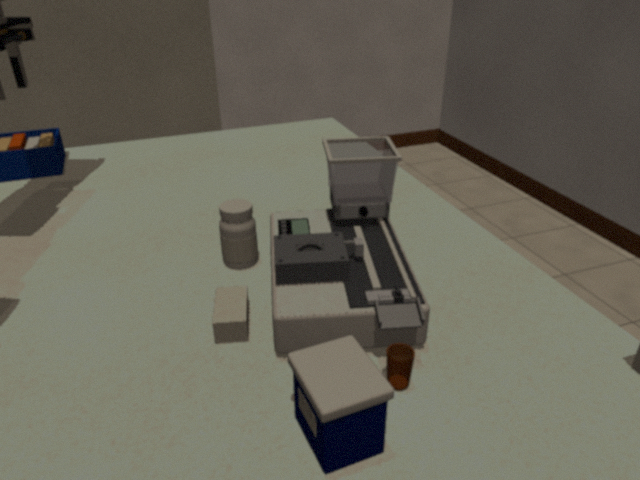

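View pics/wrist0.png

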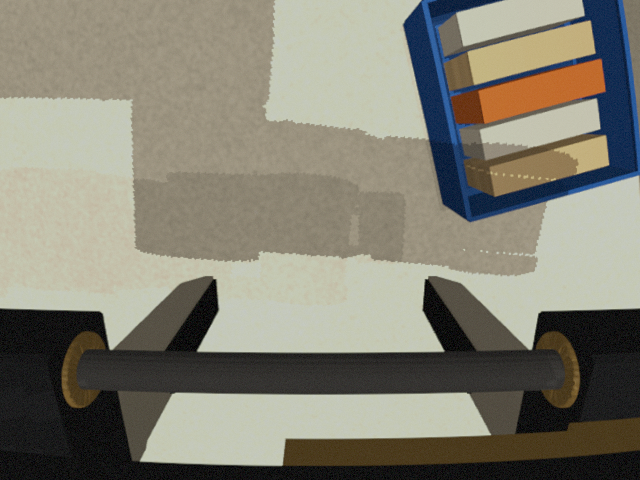

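Scene: console centre at ~(298,240) with the wheel in its slot, rider at ~(265,315), canister at (170,300), vial at (226,342), carton at (265,222), jar at (352,188). Next I'll zoom in and measure.

```bash
cat > h.py <<'E'
import cv2,numpy as np
class V:
    def __init__(s,f):
        z=np.load(f); s.im=z["im"];s.d=z["d"];s.K=z["mtx"];s.D=z["distortion"];s.R=z["R"];s.t=z["t"]
    def rays(s,uv):
        p=cv2.undistortPoints(np.array(uv,float).reshape(-1,1,2),s.K,s.D)[:,0]
        return np.c_[p,np.ones(len(p))]
    def at(s,u,v,r=0):
        w=s.d[v-r:v+r+1,u-r:u+r+1]; z=np.median(w[w>0]); return s.R.T@(s.rays([(u,v)])[0]*z-s.t)
    def onz(s,uv,h):
        c=-s.R.T@s.t; q=s.rays(uv)@s.R; return c+q*((h-c[2])/q[:,2])[:,None]
    def cloud(s):
        h,w=s.d.shape; u,v=np.meshgrid(np.arange(w),np.arange(h))
        r=s.rays(np.c_[u.ravel(),v.ravel()])*s.d.ravel()[:,None]
        return ((r-s.t)@s.R).reshape(h,w,3)
    def px(s,X):
        return cv2.projectPoints(np.array(X,float).reshape(-1,1,3),cv2.Rodrigues(s.R)[0],s.t,s.K,s.D)[0][:,0]
    def zoom(s,f,u0,v0,u1,v1,k): cv2.imwrite(f,cv2.resize(s.im[v0:v1,u0:u1,::-1],None,fx=k,fy=k,interpolation=cv2.INTER_CUBIC))
E
python3 - <<'E'
from h import *
s=V("pics/scene0.npz"); s.zoom("pics/sz.png",220,180,380,300,5) ;s.zoom("pics/sz2.png",230,250,390,370,5)
C=s.cloud(); ok=s.d>0
# console top points
m=ok&(C[...,2]>104)&(C[...,2]<110); m[:,:250]=0;m[:,340:]=0;m[:200]=0;m[290:]=0
P=C[m];print(len(P),P[:,2].mean()); 
n,lab,st,ce=cv2.connectedComponentsWithStats(m.astype(np.uint8)); i=1+st[1:,4].argmax(); P=C[lab==i]
print(cv2.minAreaRect(P[:,:2].astype(np.float32)),P[:,2].std(),P[:,2].mean())
m=ok&(C[...,2]>112)&(C[...,2]<122)
m[:,:280]=0;m[:,315:]=0;m[:225]=0;m[255:]=0
print(C[m].mean(0),C[m].max(0),m.sum())
g=s.at(60,350,3);print("table",g)
E
```

```text
2241 107.91699630676247
((572.1555786132812, -73.40919494628906), (80.47787475585938, 127.57756042480469), 75.48681640625) 1.0731304845364393 107.91699630676247
[561.83671233 -70.99797316 115.41674535] [575.52183388 -62.38289078 119.50003471] 118
table [ 442.66912982 -479.79738643    0.95501639]
```

View pics/sz.png

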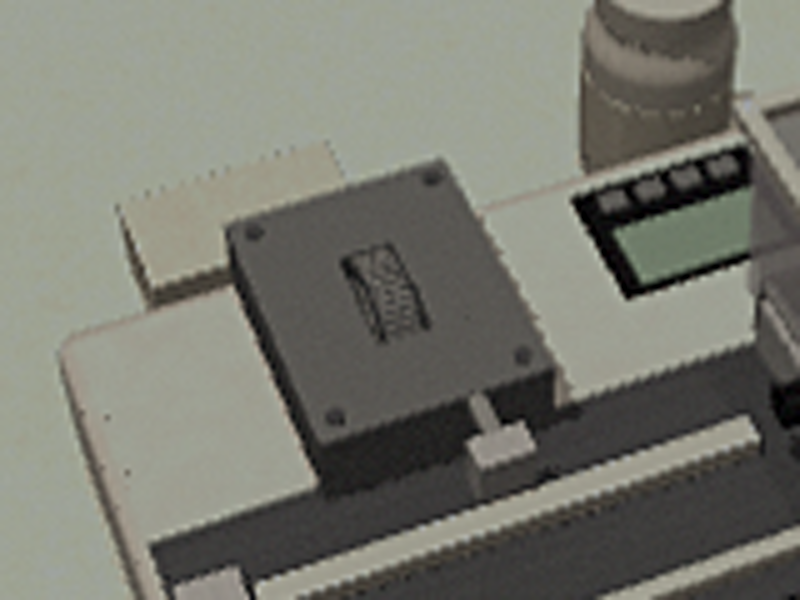

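View pics/sz2.png

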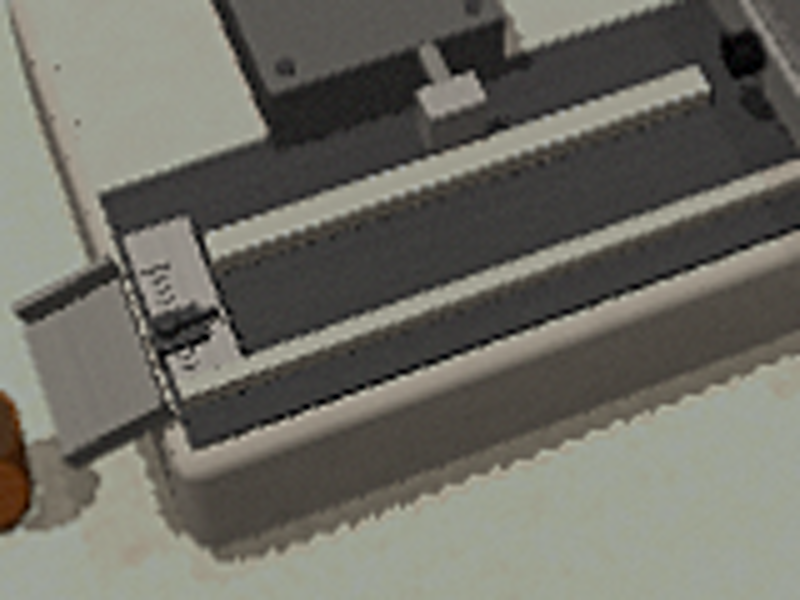

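```bash
cat >> h.py <<'E'
def fit2(loc,W):
    loc=np.array(loc,float);W=np.array(W,float)
    a=loc-loc.mean(0);b=W-W.mean(0)
    th=np.arctan2((a[:,0]*b[:,1]-a[:,1]*b[:,0]).sum(),(a*b).sum())
    R=np.array([[np.cos(th),-np.sin(th)],[np.sin(th),np.cos(th)]]); t=W.mean(0)-R@loc.mean(0)
    return th,R,t,W-(loc@R.T+t)
E
python3 - <<'E'
from h import *
s=V("pics/scene0.npz")
f=lambda L,u0,v0:np.array(L)/5.+[u0,v0]-.4
pc=f([(228,228),(440,158),(553,368),(320,440)],220,180)
W=s.onz(pc,107)[:,:2]; print(W)
# deck corner at spout end lane side etc.
th,R,t,res=fit2([(-94,-85),(-94,-5),(4,-5),(4,-85)],W)
print(np.degrees(th),t,res)
T=lambda p:R@np.array(p)+t
inv=lambda P:(P-t)@R
print("wheel center", T((-45,-45)))
# counter-frame of assorted points
for n,p,z in [("slot",[(342,262),(392,243),(432,328),(380,342)],107)]:
    print(n,inv(s.onz(f(p,220,180),z)[:,:2]))
for n,p,z in [("guide discharge end face top",[(206,234),(222,265),(708,85)],85),("fence corner",[(242,355),(800,165)],83),("blade end?",[(215,315),(240,350),(180,345)],89)]:
    print(n,inv(s.onz(f(p,230,250),z)[:,:2]))
C=s.cloud()
m=(s.d>0)&(C[...,2]>111); m[:,:280]=0;m[:,315:]=0;m[:225]=0;m[255:]=0
q=inv(C[m][:,:2]);print(q.min(0),q.max(0),q.mean(0))
E
python3 - <<'E'
from h import *
s=V("pics/side0.npz"); s.zoom("pics/dz.png",260,200,420,320,5)
E
```

```text
[[ 503.88359428  -95.78539043]
 [ 521.39298032  -20.0406884 ]
 [ 616.57497684  -44.58162683]
 [ 594.83877456 -119.94116169]]
-14.620533506428863 [614.07415288 -37.9030987 ] [[ 2.22097851  0.63818609]
 [-0.46292722 -1.02661366]
 [-0.10757039 -0.83076969]
 [-1.65048091  1.21919725]]
wheel center [559.1725815  -70.08721684]
slot [[-63.23755679 -53.30585445]
 [-64.59024422 -35.00761448]
 [-25.8416677  -35.7347606 ]
 [-26.93289669 -53.35842772]]
guide discharge end face top [[  30.79348154 -117.05724452]
 [  43.18389142 -116.04211524]
 [  39.651583     51.88022993]]
fence corner [[  73.75575233 -120.33195264]
 [  77.57592784   65.85595827]]
blade end? [[  61.1514324  -124.03883741]
 [  75.16972799 -120.96002017]
 [  66.814679   -136.96083499]]
[-60.00836338 -73.44160159] [-20.81377978 -37.60252068] [-41.8831456  -45.80335237]
```

View pics/dz.png

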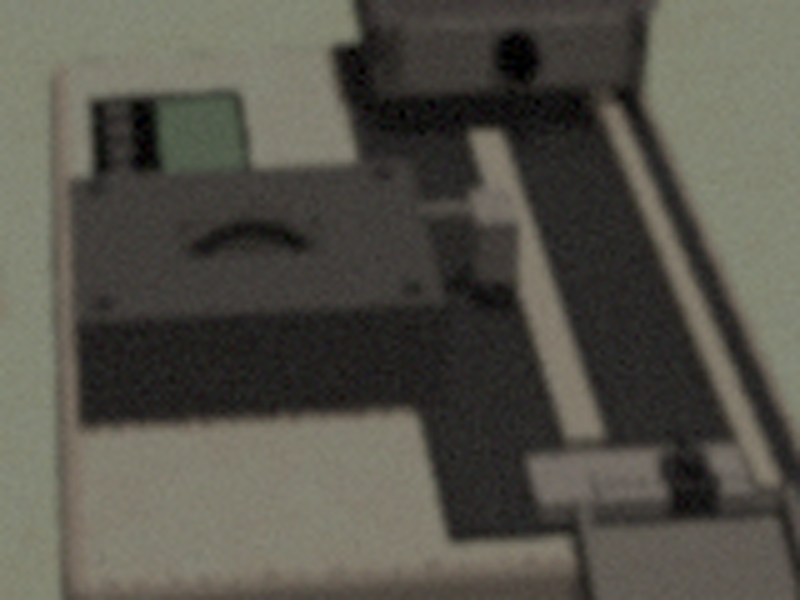

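Run:
```python
from h import *
from scipy.spatial.transform import Rotation as Ro
s=V("pics/wrist0.npz")
q=Ro.from_quat([7.98488207e-01,  6.02010165e-01, -5.02477245e-04,  3.03398847e-04]).as_matrix(); p=np.array([151.2,528.5,237.1])
c=-s.R.T@s.t
print("cam in tool",q.T@(c-p),"axes\n",(s.R@q).T)
print(q)
```

```text
cam in tool [   0.67587982  -74.74571438 -145.74093741] axes
 [[ 9.99999862e-01  5.22526783e-04  6.04263267e-05]
 [-5.19677988e-04  9.63653409e-01  2.67155079e-01]
 [ 8.13656482e-05 -2.67155074e-01  9.63653548e-01]]
[[ 2.75167018e-01  9.61396339e-01 -4.37145929e-04]
 [ 9.61395730e-01 -2.75167338e-01 -1.08951362e-03]
 [-1.16774269e-03 -1.20472016e-04 -9.99999311e-01]]
```

```bash
cat > rem.py <<'E'
import sys,numpy as np
from workcell import *
from scipy.spatial.transform import Rotation as Ro
from cfg import *
# target in counter coords: x y z(tip); prints remaining in tool axes
def rem(x,y,ztip,yaw=None):
    o=get_obs(); q=Ro.from_quat(o["tcp_rot"]); p=o["position"]
    c,s=np.cos(TH),np.sin(TH)
    P=np.array([T[0]+c*x-s*y,T[1]+s*x+c*y,ztip+19])
    tx=np.array([np.sin(TH),-np.cos(TH),0]); tz=np.array([0,0,-1.]); M=np.c_[tx,np.cross(tz,tx),tz]
    rv=np.degrees((q.inv()*Ro.from_matrix(M)).as_rotvec())
    tip=p+q.apply([0,0,19]); d=tip[:2]-T
    print("t",round(o["clock"],2),"rot",rv.round(1),"shift tool",(q.inv().apply(P-p)).round(1),"tip counter",np.round([c*d[0]+s*d[1],-s*d[0]+c*d[1],tip[2]],1),"F",o["contact_force"].round(1),"grip",round(o["grip_width"],2),"q",o["joint_positions"].round(2))
rem(*map(float,sys.argv[1:4]))
E
cat > cfg.py <<'E'
import numpy as np
TH=np.radians(-14.6); T=np.array([614.1,-37.9])
E
python3 rem.py -45 -53 200
```

```text
t 0.15 rot [1.000e-01 0.000e+00 1.786e+02] shift tool [-471.3  557.1   18.6] tip counter [-590.7  431.5  218.2] F [-0.2  0.4 -0.1] grip 1.0 q [ 1.21  0.35  1.65 -0.    1.14 -0.08]
```

```bash
python3 -m jog '[[0,0,7,-22,26,0,0],[0,0,14,-44,52,0,0],[0,0,21,-66,78,0,0],[0,0,28,-88,104,0,0],[0,0,35,-110,130,0,0]]'; python3 rem.py -45 -53 200
```

```text
clock: 0.57
position: [246.5, 385.8, 237.5]
tcp_rot: [0.943, 0.331, -0.0, 0.0]
contact_force: [-0.2, 0.5, 0.4]
grip_width: 0.69
t 0.57 rot [  0.   -0.  143.3] shift tool [-47.4 556.1  18.6] tip counter [-462.6  317.3  218.5] F [-0.2  0.5  0.4] grip 0.69 q [ 0.9   0.18  1.88 -0.    1.08  0.22]
```

```bash
python3 -m jog '[[0,0,7,-3,34,0,0],[0,0,14,-6,68,0,0],[0,0,21,-9,102,0,0],[0,0,28,-12,136,0,0],[0,0,35,-15,170,0,0]]'; python3 rem.py -45 -53 200
```

```text
clock: 0.98
position: [342.0, 244.2, 237.7]
tcp_rot: [0.999, 0.032, 0.0, -0.0]
contact_force: [0.4, 1.3, 0.4]
grip_width: 0.332
t 0.98 rot [ -0.   -0.  108.3] shift tool [194.1 335.2  18.7] tip counter [-334.5  204.4  218.7] F [0.4 1.3 0.4] grip 0.33 q [ 0.51  0.11  1.96 -0.    1.07  0.44]
```

```bash
python3 -m jog '[[0,0,7,17,29,0,0],[0,0,14,34,58,0,0],[0,0,21,51,87,0,0],[0,0,28,68,116,0,0],[0,0,35,85,145,0,0]]'; python3 rem.py -45 -53 200
```

```text
clock: 1.4
position: [437.0, 105.4, 237.6]
tcp_rot: [0.963, -0.27, -0.0, -0.0]
contact_force: [0.2, 1.0, -0.6]
grip_width: 0.013
t 1.4 rot [ 0.   0.  73.3] shift tool [198.   94.   18.6] tip counter [-207.5   94.   218.6] F [ 0.2  1.  -0.6] grip 0.01 q [0.13 0.17 1.9  0.   1.08 0.68]
```

```bash
python3 -m jog '[[0,0,7,36,17,2,0],[0,0,14,72,34,4,0],[0,0,21,108,51,6,0],[0,0,28,144,68,8,0],[0,0,35,180,85,10,0]]'; python3 rem.py -45 -53 200
```

```text
clock: 1.82
position: [547.6, -60.4, 227.4]
tcp_rot: [0.837, -0.547, -0.0, 0.0]
contact_force: [0.4, 0.6, 0.2]
grip_width: 0.003
t 1.82 rot [ 0.   0.  38.3] shift tool [19.8 -1.8  8.3] tip counter [-58.6 -38.5 208.4] F [0.4 0.6 0.2] grip 0.0 q [-0.19  0.36  1.66  0.    1.12  0.96]
```

```bash
python3 -m jog '[[0,0,7,4,0,2,0],[0,0,14,8,0,4,0],[0,0,21,12,-1,5,0],[0,0,28,16,-1,6,0],[0,0,35,20,-2,8,0]]'; python3 -m jog '[[0,0,3,0,0,0,0],[0,0,3,0,0,0,0],[0,0,3,0,0,0,0],[0,0,3,0,0,0,0],[0,0,3,0,0,0,0]]'; python3 rem.py -45 -53 200;  cat > snap.py <<'E'
import sys
from workcell import *
import cv2,numpy as np
n,f=sys.argv[1:3]
p=camera_params(n); im,d=read_camera(n)
cv2.imwrite(f"pics/{f}.png",im[:,:,::-1]); np.savez(f"pics/{f}.npz",im=im,d=d,**{k:np.array(p[k]) for k in ("mtx","distortion","R","t")})
E
python3 snap.py wrist w1
```

```text
clock: 2.23
position: [556.9, -76.2, 219.4]
tcp_rot: [-0.634, 0.773, 0.0, -0.0]
contact_force: [-0.5, -0.3, -0.2]
grip_width: 0.005
clock: 2.65
position: [556.9, -75.8, 219.7]
tcp_rot: [-0.616, 0.787, 0.0, -0.0]
contact_force: [-1.3, -0.2, 1.0]
grip_width: 0.003
t 2.65 rot [ 0.  -0.   0.7] shift tool [ 1.9 -0.8  0.7] tip counter [-45.8 -51.1 200.7] F [-1.3 -0.2  1. ] grip 0.0 q [-0.22  0.39  1.64 -0.    1.11  1.59]
```

View pics/w1.png

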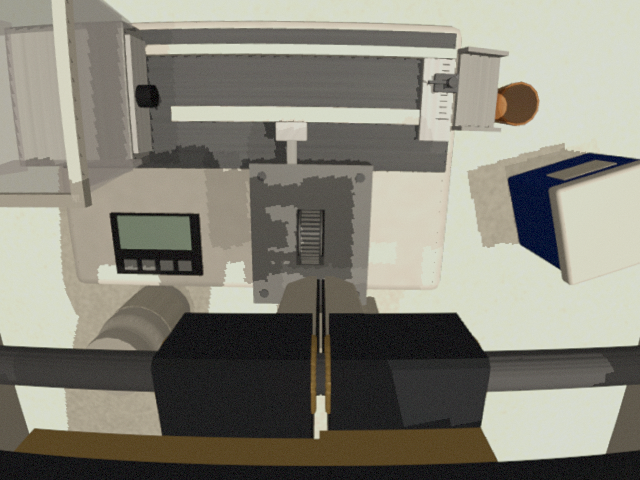

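The wrist view shows the wheel at (311,237), the guide bar spanning (172..420, ~115), the fence at y≈50, and the rider with its blade at ~(433,83). Zooming for precise values.

Run:
```python
from h import *
s=V("pics/w1.npz"); s.zoom("pics/w1a.png",390,30,480,150,5); s.zoom("pics/w1b.png",240,155,400,275,5)
```

```text
(no output)
```

View pics/w1a.png

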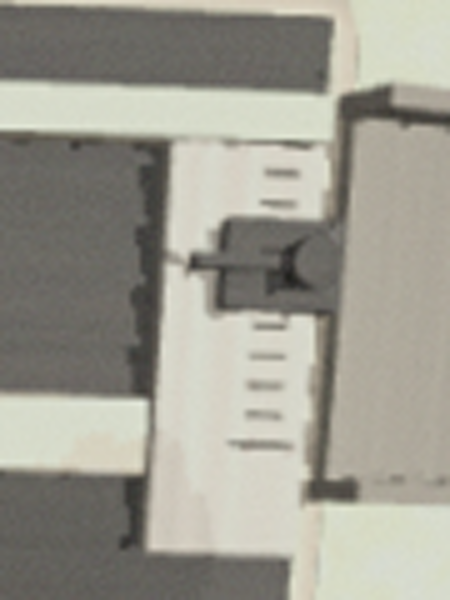

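View pics/w1b.png

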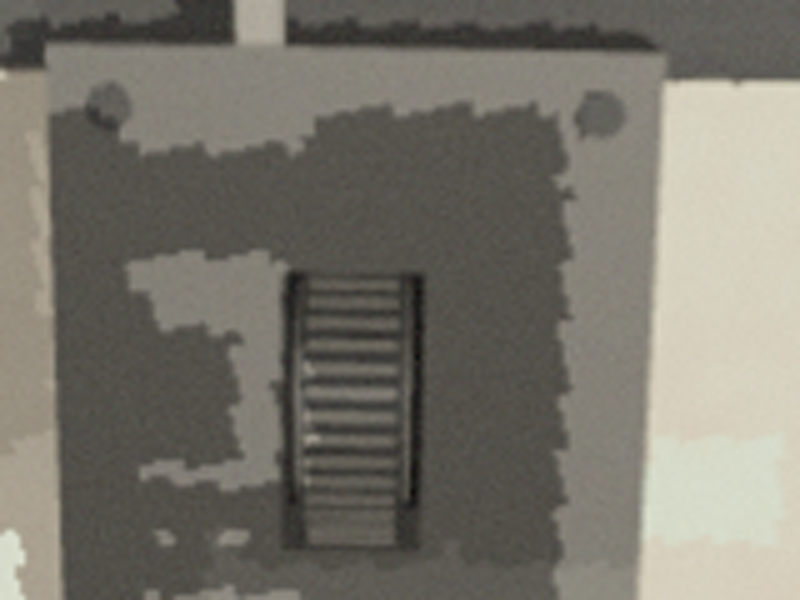

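Run:
```python
from h import *
s=V("pics/w1.npz")
f=lambda L,u0,v0:np.array(L)/5.+[u0,v0]-.4
# console corners top (-x side hidden?) +x corners: y=-5 is left
W=s.onz(f([(46,44),(665,56)],240,155),107)[:,:2]
sl=s.onz(f([(288,270),(425,270),(420,548),(283,548)],240,155),107)[:,:2]
loc=[(4,-5),(4,-85),(-25.5,-35.5),(-25.5,-54.5),(-64.5,-54.5),(-64.5,-35.5)]
th,R,t,res=fit2(loc,np.r_[W,sl]); print(np.degrees(th),t,"\n",res.round(1))
g=s.onz(np.array([(172,107),(172,107),(419.6,109.3)]),85)
print("guide yaw",np.degrees(np.arctan2(*(g[0]-g[2])[1::-1]))-90)
inv=lambda P:(P[:,:2]-t)@R
print("guide",inv(g)); print("blade",inv(s.onz(f([(190,262),(165,258),(230,262)],390,30),89)))
print("fence",inv(s.onz(f([(0,128),(330,140),(0,80)],390,30),83)))
print("console old-cfg",inv(np.c_[W,W[:,0]]))
```

```text
-14.77325423302329 [613.62075189 -36.68664105] 
 [[-0.4 -0. ]
 [-0.5  0.7]
 [-0.2 -0.7]
 [ 0.3  0.2]
 [ 0.6  0. ]
 [ 0.2 -0.1]]
guide yaw -14.560257949894932
guide [[  39.34418739   50.50204671]
 [  39.34418739   50.50204671]
 [  39.96906279 -117.58801534]]
blade [[  57.4481061  -120.78255489]
 [  57.84272189 -117.41909231]
 [  57.63305536 -126.12203132]]
fence [[  74.3990059   -95.73559678]
 [  74.47892578 -140.20870612]
 [  80.45578059  -95.44720001]]
console old-cfg [[  3.61398695  -5.12940975]
 [  3.30556373 -84.49432054]]
```

```bash
cat > cfg.py <<'E'
import numpy as np
TH=np.radians(-14.7); T=np.array([613.8,-37.0])
E
python3 rem.py -55 -50 125
```

```text
t 2.7 rot [-0.  -0.   0.8] shift tool [-2.1  9.8 75.7] tip counter [-45.2 -52.  200.7] F [-0.4  0.2 -0.5] grip 0.01 q [-0.22  0.39  1.64 -0.    1.11  1.6 ]
```

```bash
python3 -m jog '[[0,0,0.8,-2,8,20,0],[0,0,0.8,-2,8,40,0],[0,0,0.8,-2,8,60,0],[0,0,0.8,-2,8,75,0],[0,0,0.8,-2,8,75,0]]'; python3 rem.py -53 -50 115; python3 snap.py wrist w2; python3 snap.py side s2
python3 - <<'E'
from h import *
V("pics/s2.npz").zoom("pics/s2z.png",240,150,400,270,5)
E
```

```text
clock: 3.12
position: [548.2, -71.7, 142.0]
tcp_rot: [-0.611, 0.792, 0.002, -0.001]
contact_force: [-0.3, 0.1, 0.1]
grip_width: 0.007
t 3.12 rot [ 0.3 -0.  -0. ] shift tool [-0.2 -1.7  8. ] tip counter [-54.7 -50.2 123. ] F [-0.3  0.1  0.1] grip 0.01 q [-0.21  0.48  1.73  0.    0.94  1.61]
```

View pics/w2.png

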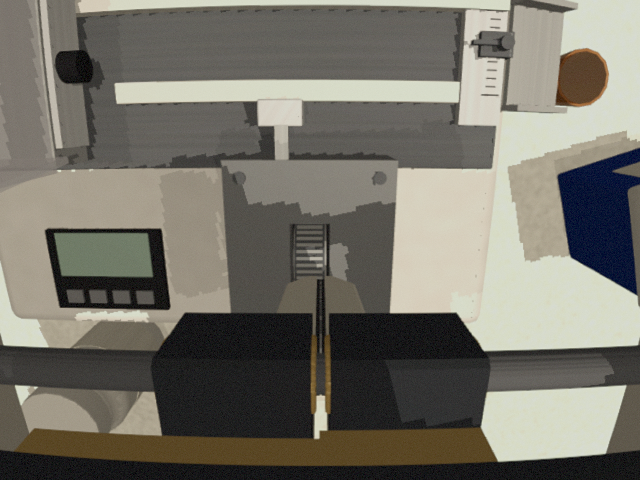

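View pics/s2z.png

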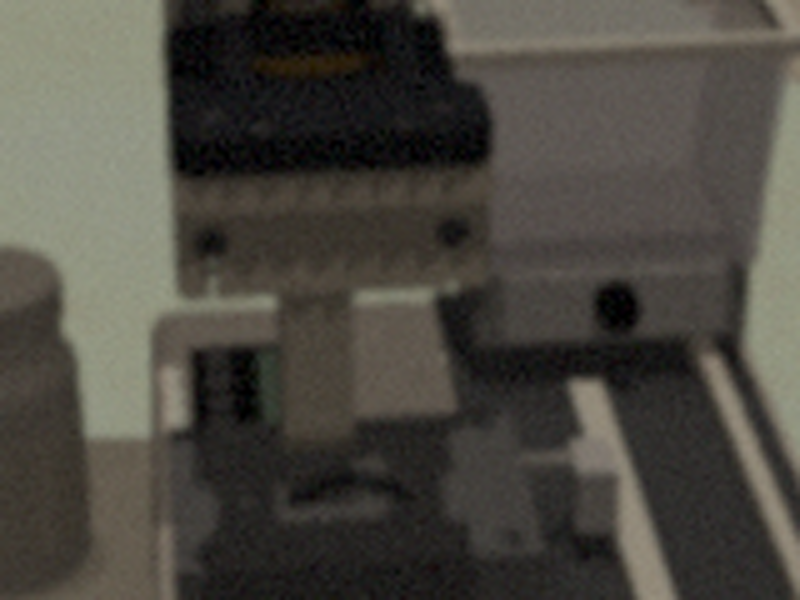

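The flat fingertip hovers just above the wheel, on the operator side of the crown, and the rider and guide are visible at (490,43) and (458,85). Descending to contact.

```bash
python3 -m jog '[[0,0,0,0,-1,2,0],[0,0,0,0,-1,4,0],[0,0,0,0,-1,5,0],[0,0,0,0,-1,6,0],[0,0,0,0,-1,6,0]]'; python3 -m jog '[[0,0,0,0,0,0.5,0],[0,0,0,0,0,1,0],[0,0,0,0,0,1,0],[0,0,0,0,0,1.5,0],[0,0,0,0,0,1.5,0]]'; python3 rem.py -53 -50 115
```

```text
clock: 3.63
position: [550.7, -72.3, 138.7]
tcp_rot: [-0.61, 0.792, -0.0, 0.0]
contact_force: [0.0, 0.2, -0.6]
grip_width: 0.005
clock: 4.05
position: [550.6, -72.3, 137.1]
tcp_rot: [-0.61, 0.792, 0.0, -0.0]
contact_force: [0.1, -0.7, -0.6]
grip_width: 0.005
t 4.05 rot [ 0.  -0.  -0.1] shift tool [-0.2  0.9  3.1] tip counter [-52.1 -50.2 118.1] F [ 0.1 -0.7 -0.6] grip 0.01 q [-0.21  0.48  1.73 -0.    0.93  1.61]
```

```bash
python3 -m jog '[[0,0,0,0,0,0.5,0],[0,0,0,0,0,1,0],[0,0,0,0,0,1.5,0],[0,0,0,0,0,2,0],[0,0,0,0,0,2,0]]'; python3 rem.py -53 -50 115;python3 -m jog '[[0,0,0,0,0,0.5,0],[0,0,0,0,0,0.5,0],[0,0,0,0,0,1,0],[0,0,0,0,0,1,0],[0,0,0,0,0,1,0]]'; python3 rem.py -53 -50 115
```

```text
clock: 4.47
position: [550.7, -72.3, 135.3]
tcp_rot: [-0.61, 0.792, -0.0, 0.0]
contact_force: [-1.2, 0.2, 1.9]
grip_width: 0.002
t 4.47 rot [-0.  -0.  -0.1] shift tool [-0.2  0.9  1.3] tip counter [-52.1 -50.2 116.3] F [-1.2  0.2  1.9] grip 0.0 q [-0.21  0.49  1.73 -0.    0.93  1.61]
clock: 4.88
position: [551.2, -72.5, 135.0]
tcp_rot: [-0.61, 0.792, -0.001, 0.001]
contact_force: [-1.6, 0.1, 8.4]
grip_width: 0.003
t 4.88 rot [-0.1  0.  -0.1] shift tool [-0.2  1.5  1. ] tip counter [-51.5 -50.2 116. ] F [-1.6  0.1  8.4] grip 0.0 q [-0.21  0.49  1.73 -0.    0.92  1.61]
```

```bash
python3 -m jog '[[0,0,0,0,-3,0,0],[0,0,0,0,-6,0,0],[0,0,0,0,-9,0,0],[0,0,0,0,-12,0,0],[0,0,0,0,-12,0,0]]'; python3 rem.py -53 -50 115; python3 snap.py wrist w3
python3 - <<'E'
from h import *
V("pics/w2.npz").zoom("pics/w2z.png",430,0,520,120,5)
V("pics/w3.npz").zoom("pics/w3z.png",430,0,520,120,5)
E
```

```text
clock: 5.3
position: [563.3, -75.6, 135.1]
tcp_rot: [-0.61, 0.792, -0.001, 0.001]
contact_force: [1.4, -0.9, 8.1]
grip_width: 0.007
t 5.3 rot [-0.1  0.  -0.1] shift tool [-0.2 13.9  1. ] tip counter [-39.  -50.2 116.1] F [ 1.4 -0.9  8.1] grip 0.01 q [-0.22  0.51  1.7  -0.    0.94  1.61]
```

View pics/w3.png

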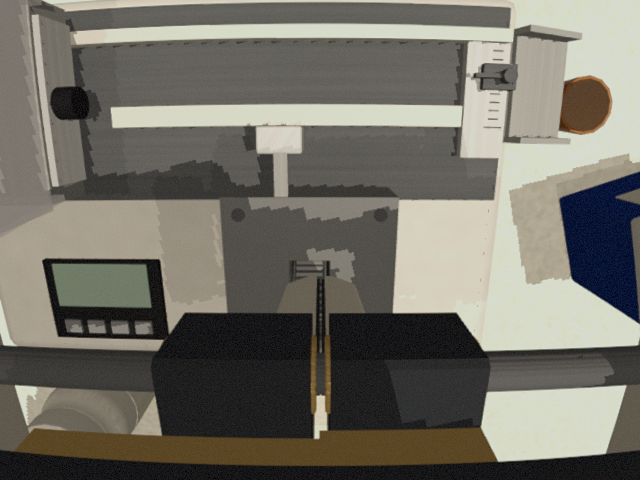

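```bash
cat > meas.py <<'E'
import sys
from h import *
from cfg import *
s=V(f"pics/{sys.argv[1]}.npz"); G=cv2.cvtColor(s.im,cv2.COLOR_RGB2GRAY).astype(np.float32)
c,sn=np.cos(TH),np.sin(TH); R=np.array([[c,-sn],[sn,c]])
def prof(xs,y,z):
    P=np.c_[np.c_[xs,np.full(len(xs),y)]@R.T+T,np.full(len(xs),z)]
    p=s.px(P).astype(np.float32); return cv2.remap(G,p[:,0].reshape(1,-1),p[:,1].reshape(1,-1),cv2.INTER_LINEAR)[0]
xs=np.arange(30,73,.1)
g=[]
for y in range(-112,-90,2):
    I=cv2.GaussianBlur(prof(xs,y,85).reshape(1,-1),(0,0),3)[0]
    d=np.diff(I); g.append(xs[d.argmin()]+.05)
print("guide x",np.round(g,1),"med",np.median(g))
b=[]
for y in (-121,-122,-123,-124):
    I=prof(xs,y,89); k=(xs>47)&(xs<70)
    w=np.clip(np.median(I[k])-15-I[k],0,None); b.append((w*xs[k]).sum()/w.sum())
print("blade",np.round(b,1),"diff guide-blade",np.median(g)-np.median(b))
E
for i in w1 w2 w3; do python3 meas.py $i; done
```

```text
guide x [39.5 39.6 39.7 39.8 39.8 39.8 39.7 39.7 40.1 40.1 40. ] med 39.750000000000135
blade [57.1 57.  56.4 56.3] diff guide-blade -16.962794650878074
guide x [39.7 39.7 39.7 39.7 39.7 39.7 39.6 39.6 39.6 39.6 39.6] med 39.650000000000134
blade [56.7 56.1 56.  55.8] diff guide-blade -16.413778692650084
guide x [43.9 44.  44.  44.  44.  44.  43.9 43.9 43.9 43.9 43.9] med 43.85000000000019
blade [56.9 56.4 56.2 56.3] diff guide-blade -12.525755447210472
```

View pics/w3z.png

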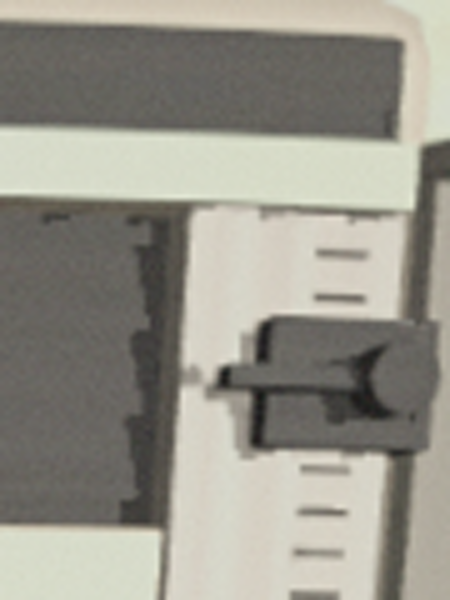

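```bash
python3 -m jog '[[0,0,0,0,-2.5,0.1,0],[0,0,0,0,-5,0.4,0],[0,0,0,0,-7.5,1,0],[0,0,0,0,-10,2,0],[0,0,0,0,-10,2,0]]'; python3 rem.py -53 -50 115; python3 -m jog '[[0,0,0,0,0,-2,0],[0,0,0,0,0,-6,0],[0,0,0,0,8,-8,0],[0,0,0,0,20,-8,0],[0,0,0,0,28,-8,0]]';python3 -m jog '[[0,0,0,0,0,0,0],[0,0,0,0,0,0,0],[0,0,0,0,0,0,0],[0,0,0,0,0,0,0],[0,0,0,0,0,0,0]]'; python3 rem.py -57 -50 116;python3 snap.py wrist w4; python3 meas.py w4
```

```text
clock: 5.77
position: [573.2, -78.3, 133.0]
tcp_rot: [-0.61, 0.792, -0.001, 0.001]
contact_force: [3.0, -0.8, 5.8]
grip_width: 0.006
t 5.77 rot [-0.2  0.  -0.1] shift tool [-0.2 24.2 -1.1] tip counter [-28.7 -50.2 114. ] F [ 3.  -0.8  5.8] grip 0.01 q [-0.22  0.53  1.67 -0.    0.94  1.61]
clock: 6.18
position: [543.4, -70.4, 140.1]
tcp_rot: [-0.61, 0.792, 0.0, -0.0]
contact_force: [-0.7, 0.3, -0.3]
grip_width: 0.005
clock: 6.6
position: [545.1, -70.9, 140.1]
tcp_rot: [-0.61, 0.792, -0.0, 0.0]
contact_force: [0.5, 0.7, -0.3]
grip_width: 0.005
t 6.6 rot [-0.  -0.  -0.1] shift tool [-0.2 -0.8  5.1] tip counter [-57.8 -50.2 121.1] F [ 0.5  0.7 -0.3] grip 0.01 q [-0.21  0.47  1.74 -0.    0.93  1.61]
guide x [47.2 47.2 47.2 47.2 47.3 47.3 47.3 47.3 47.3 47.3 47.3] med 47.25000000000024
blade [56.6 56.  55.8 55.6] diff guide-blade -8.659936263749302
```

```bash
python3 -m jog '[[0,0,0,0,0,3,0],[0,0,0,0,0,5,0],[0,0,0,0,0,6,0],[0,0,0,0,0,6.5,0],[0,0,0,0,0,6.5,0]]'; python3 rem.py -57 -50 116; python3 -m jog '[[0,0,0,0,-4,-0.3,0],[0,0,0,0,-8,-0.4,0],[0,0,0,0,-12,-0.4,0],[0,0,0,0,-16,-0.4,0],[0,0,0,0,-20,-0.4,0]]'; python3 rem.py -57 -50 116;python3 snap.py wrist w5; python3 meas.py w5
```

```text
clock: 7.07
position: [545.0, -70.9, 134.2]
tcp_rot: [-0.61, 0.792, -0.0, 0.0]
contact_force: [-2.2, 0.1, 8.7]
grip_width: 0.007
t 7.07 rot [-0.  -0.  -0.1] shift tool [-0.2 -0.9 -0.8] tip counter [-57.9 -50.2 115.2] F [-2.2  0.1  8.7] grip 0.01 q [-0.21  0.48  1.75 -0.    0.92  1.61]
clock: 7.48
position: [564.9, -76.1, 135.0]
tcp_rot: [-0.61, 0.792, -0.001, 0.0]
contact_force: [-1.6, -0.1, 9.1]
grip_width: 0.003
t 7.48 rot [-0.1 -0.  -0.1] shift tool [-0.2 19.6 -0. ] tip counter [-37.3 -50.2 116. ] F [-1.6 -0.1  9.1] grip 0.0 q [-0.22  0.51  1.69 -0.    0.94  1.61]
guide x [53.9 54.  54.  53.9 53.9 53.9 53.9 53.9 53.9 54.  54. ] med 53.850000000000335
blade [57.1 56.4 56.4 56.6] diff guide-blade -2.6790006020146393
```

Run:
```python
from h import *
from cfg import *
s=V("pics/w5.npz"); s.zoom("pics/w5z.png",440,30,540,120,8)
c,sn=np.cos(TH),np.sin(TH); R=np.array([[c,-sn],[sn,c]])
for x in (56,57,58,75):
  z=89 if x<60 else 83
  P=np.c_[np.array([(x,-118),(x,-124)])@R.T+T,[z,z]]; print(x,((s.px(P)+.5-[440,30])*8).round(0).tolist())
```

```text
56 [[235.0, 416.0], [336.0, 419.0]]
57 [[236.0, 398.0], [337.0, 401.0]]
58 [[237.0, 380.0], [339.0, 383.0]]
75 [[220.0, 89.0], [320.0, 92.0]]
```

View pics/w5z.png

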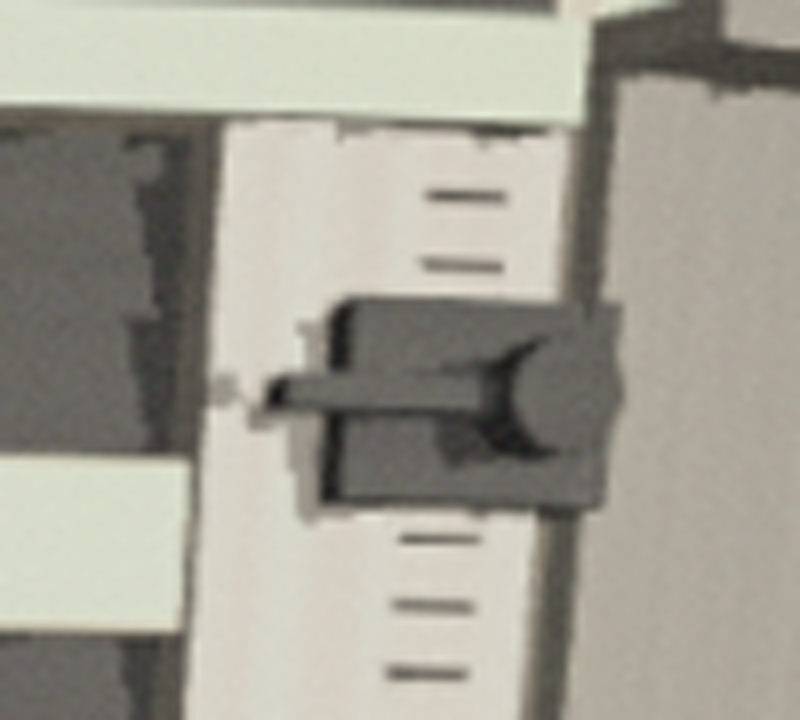

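```bash
python3 -m jog '[[0,0,0,0,-2.5,0.2,0],[0,0,0,0,-5,0.6,0],[0,0,0,0,-7.5,1.4,0],[0,0,0,0,-10,2.5,0],[0,0,0,0,-10,2.5,0]]'; python3 rem.py -53 -50 115;python3 snap.py wrist w6; python3 meas.py w6
python3 - <<'E'
from h import *
V("pics/w6.npz").zoom("pics/w6z.png",430,30,530,130,6)
E
```

```text
clock: 7.95
position: [575.1, -78.8, 132.2]
tcp_rot: [-0.61, 0.792, -0.001, 0.001]
contact_force: [2.0, -0.8, 4.7]
grip_width: 0.003
t 7.95 rot [-0.2  0.  -0.1] shift tool [-0.2 26.1 -1.9] tip counter [-26.8 -50.2 113.2] F [ 2.  -0.8  4.7] grip 0.0 q [-0.22  0.53  1.66 -0.    0.94  1.61]
guide x [57.7 57.8 57.8 57.8 57.8 57.8 57.8 57.8 57.8 57.8 57.8] med 57.75000000000039
blade [57.3 56.8 56.9 57.1] diff guide-blade 0.7632099388916345
```

View pics/w6z.png

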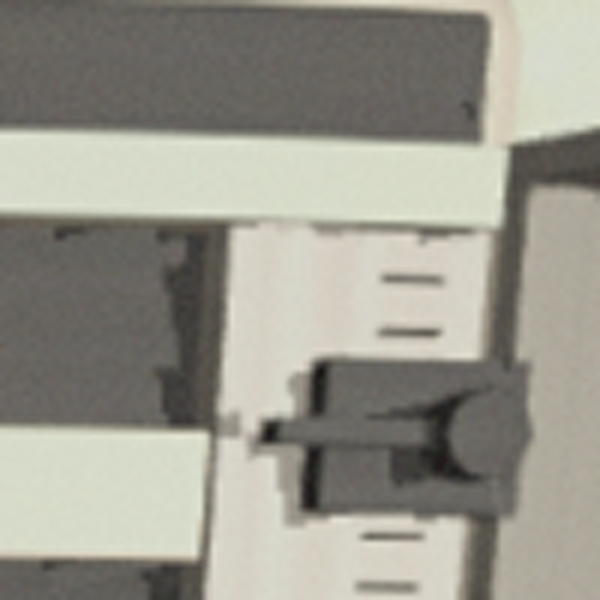

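```bash
python3 -m jog '[[0,0,0,0,0,-3,0],[0,0,0,0,0,-10,0],[0,0,0,0,0,-30,0],[0,0,0,0,0,-60,0],[0,0,0,0,0,-90,0]]';python3 -m jog '[[0,0,0,0,0,0,0],[0,0,0,0,0,0,0],[0,0,0,0,0,0,0],[0,0,0,0,0,0,0],[0,0,0,0,0,0,0]]'; python3 rem.py -27 -50 200;python3 snap.py wrist w7; python3 meas.py w7;python3 snap.py scene s7
python3 - <<'E'
from h import *
from cfg import *
s=V("pics/w7.npz"); s.zoom("pics/w7z.png",390,40,490,140,6)
c,sn=np.cos(TH),np.sin(TH); R=np.array([[c,-sn],[sn,c]])
for x in (57,58):
  P=np.c_[np.array([(x,-118),(x,-122)])@R.T+T,[89,89]]; print(x,((s.px(P)+.5-[390,40])*6).round(0).tolist())
E
```

```text
clock: 8.42
position: [573.2, -78.3, 222.3]
tcp_rot: [-0.61, 0.792, 0.001, -0.001]
contact_force: [-0.4, -0.3, -0.9]
grip_width: 0.005
clock: 8.83
position: [573.3, -78.3, 220.4]
tcp_rot: [-0.61, 0.792, 0.001, -0.001]
contact_force: [0.1, 0.8, 0.4]
grip_width: 0.004
t 8.83 rot [ 0.1 -0.  -0.1] shift tool [-0.2 -1.7  1.4] tip counter [-28.7 -50.2 201.4] F [0.1 0.8 0.4] grip 0.0 q [-0.22  0.42  1.59 -0.    1.13  1.61]
guide x [57.8 57.8 57.8 57.8 57.8 57.8 57.8 57.8 57.8 57.8 57.8] med 57.75000000000039
blade [57.4 57.3 56.8 56.9] diff guide-blade 0.6513180218272296
57 [[198.0, 397.0], [234.0, 398.0]]
58 [[199.0, 388.0], [234.0, 388.0]]
```

View pics/w7z.png

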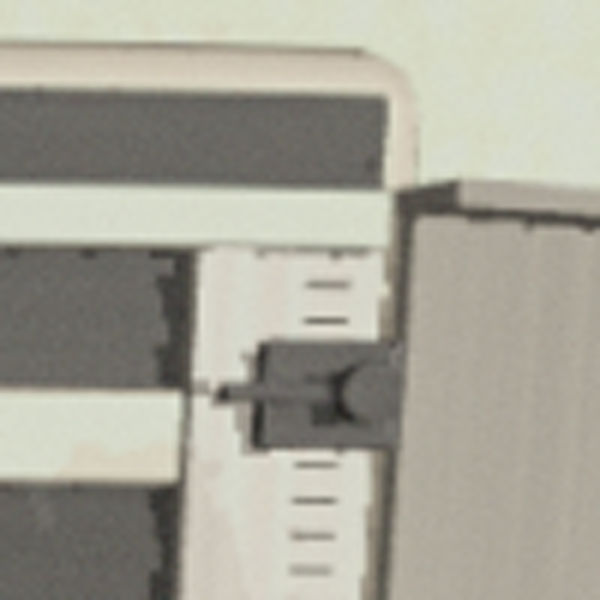

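View pics/s7.png

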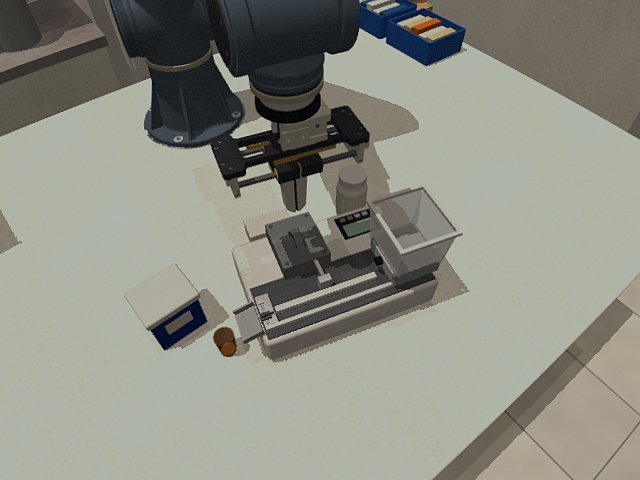

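The guide edge (row ~390) is in line with the blade's mid line (row ~392). Canister (170,300), vial (226,342), carton and jar are where they were, and the hand is clear.

```bash
python3 -c "
from workcell import *
o=get_obs();print(o['clock'],o['contact_force']);print(job_done())"
```

```text
8.9333 [-0.6331819  -0.67540417 -0.34703354]
the job is handed in; nothing more can be done
None
```

I closed the gap to the gauge mark and handed the job in at about 8.9 s; no verdict was reported. With the closed fingertips pressed on the wheel's crown at about 8 N, I rolled it towards +x in two passes. The guide moved from counter x ≈ 39.7 mm to 57.75 mm. I then raised the hand about 85 mm clear of the wheel.

- **Setting:** in the last wrist picture the blade's mid line, read by eye, is at x ≈ 57.5 mm. That puts the guide about 0.2 mm past it, against the 2.5 mm tolerance.
- **Disagreement:** my automatic blade reading gave about 57.1 mm, so a difference of 0.65 mm. I think the blade's side face and shadow pull that reading low, but it is also inside the tolerance.
- **Rider and bystanders:** the rider and the four bystanders look unmoved in the pictures. I judged that by eye and did not measure them.
- **Contact:** the force reading after I withdrew was only noise, about 1 N.

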